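Unclip the router's stub antenna and park it in the stand

ROBOT

A 7-joint arm with a two-finger parallel gripper is mounted at the origin on the work surface. World frame = base frame: x ahead of the robot, y to its left, z up, the work surface at z = 0. Lengths are in m, angles in rad, forces in N, time in s.
With the tool pointing down it reaches from about 0.4 to 0.875 m from the base axis. Payload 6.5 kg.
Tool frame: the origin (TCP) lies midway between the tips of the shut fingers; the grasp point (between the pads) lies grip_depth behind it (grip_depth is the distance from the TCP to the grasp point, in m); z points along the fingers, y is the line along which they close (so a half turn about z gives the same grasp; the last joint's range is limited). The gripper opens to 88 mm and grips with 3 to 60 N. Pads are 18 mm wide; open, the fingers measure 123 mm over their backs; the gripper's body (75 mm by 187 mm) begins 45 mm behind the grasp point.
Start: joints at [-1.346, 0.536, -0.004, 1.538, 0.003, 1.067, -0.071], TCP at [0.186, 0.623, 0.239] pointing down, gripper open.
Joint ranges: [-2.7, 2.7], [-0.37, 2.16], [-1.27, 1.26], [0.24, 2.4], [-1.31, 4.45], [0.19, 1.91], [-2.76, 2.76]. Speed limits (rad/s): [2.39, 2.39, 3.14, 3.14, 3.14, 3.14, 3.14].

INTERFACE

Orientations are given as a unit quaternion [x, y, z, w].
In Python, from bench import * gives the robot as it stands. The module is installed in compiled form; this text tells all that it offers.
- The arm moves only by the tool step_arm, never from a script. Its argument "commands" is a list of rows, each a list of 6 numbers: the shift along the tool's x, y, z in m, then the turn, a rotation vector about the tool's x, y, z in rad. In form: [[dx, dy, dz, wx, wy, wz], ...]. A call has exactly 10 rows; each row shifts and turns the commanded pose from where the row before left it, along the tool's axes as they then stand; what a row does not reach is not made up. A row lasts 1/8 s, in which the tool goes at most 62.5 mm and 10.7 degrees, less where a joint would pass 70% of its speed; a pose out of reach is approached as far as the arm can. A call with a gripper value outside its range is refused whole. "grip" is the opening, from 0 (shut) to 1 (fully open), set as the call begins (left out, the last holds). The fingers move at their own pace and stop on an object; "squeeze" is the grip in N (left out, the last holds). Time passes only in rows, so rows that do not move let the fingers close, or fill a call up. It gives the time, the measured TCP pose, the force, the opening and the grip force at its end, in the units of the state.
- observe(): the state, without advancing time (a new reading comes with each control period).
- grab_frame(name): name is "scene" or "top" or "wrist"; returns a dict with "frame" (420x560x3 uint8, red, green, blue), "K" (3x3 intrinsics, pixels), "origin" and "rotation" of the camera in the world. Camera axes: x right, y down, z forward; pixel columns grow to the right and rows downward; lengths in m; the calibration is good to about 2 mm. The wrist camera is an equidistant fisheye: a pixel r from the principal point sees the ray r / f radians off the axis. A picture is of the moment at which its call begins. There is no depth.
- close_job(): hands the job in; it is judged then, once.
The state is a dict: "time": time; "qpos": joint angles; "qvel": joint speeds; "effort": joint torques, N m; "tcp_pos": TCP position; "tcp_rot": TCP orientation; "ft_force": force on the tool from outside, world axes, zero at the start; "ft_torque": the same for the moment, N m; "finger_gap": finger opening in m; "finger_force": force on a finger pad.
Only numpy, scipy, OpenCV 4.12 (cv2) and the standard library are available. Lean on these libraries where they do the work, as an engineer would, in place of code of your own. Each camera call takes 0.05 s, during which the arm holds its last target. There are 200 camera calls.

TASK

Take the blue stub antenna off the router: press the orange-winged quick-release collar down until it lets go and the antenna pops up a little, then draw the antenna out so that the collar springs back up by itself. Stand the antenna upright, plugged fully home, in the empty hole of the wooden stand beside the white one and let go. Work gently: do not ram the collar, yank the antenna, or move anything else on the table.

Things in the scene. Friction and masses are not known exactly. Their poses are not given: they have to be found in the camera images.
- router: Black router fixed to the table. Its housing is 140 (x) x 200 (y) x 35 mm high, lying from -85 to +55 mm in its x and -75 to +125 mm in its y. Its origin is on the table, under the axis of the antenna coupling; z up. Pressing on any part of it or its collar with more than 20 N is too hard.
- coupling (a point): Point on the coupling's axis at the top of its upright steel tube (33 mm diameter, 20 mm bore), 60 mm above the table; axes as the router's. Two brass jaws on the tube, along x, lock the antenna's plug. Around the tube runs the sprung collar: an aluminium ring of 40 mm diameter, on it a 47 mm orange ring with two flat wings.
- wing_left (a point): Nominal middle of the top of the wing on the router's +y side, 36 mm from the coupling's axis and 64 mm above the table, collar up. The wing is 20 mm wide (x), 6 mm thick, 20 to 48 mm from the axis. Its REAL height differs by up to 10 mm up or down at each start (the wings' ring is screwed up or down on the collar) and is not reported: find it by touch. This point does not move with the collar.
- wing_right (a point): The same for the wing on the router's -y side. Both wings belong to the one collar and are at the same real height; pressing either one or both moves the collar straight down. Below the wings the housing top is 35 mm above the table.
- collar (a joint): Collar travel in m: 0 = up, grows pressed down, hard stop 0.0075. Spring 3 N at 0, about 7 N at the stop. At about 4.5 to 7 mm the jaws let go and an ejector spring lifts the antenna about 5 mm; the jaws then rest on the plug's side, so the collar stays down at about 4.5 to 7 mm when let go, and snaps to 0 once the plug has left.
- antenna: Blue stub antenna, about 60 g. Origin: centre of the plug's foot, z towards the tip. Brass plug 18.5 mm diameter to 24 mm, neck 9 mm to 33 mm, blue grip 23 mm from 33 to 65 mm, tip at 69.5 mm. Locked, its foot is 36 mm above the table; released, about 5 mm higher; then it drags a few N (up to 12) for 25 mm of pull, free after 30 mm. Over 30 N against the router is too much.
- stand: Wooden stand fixed to the table, 60 (x) x 140 (y) x 42 mm high, origin under its centre. Two holes on its y axis, 21 mm diameter, 3 mm chamfer, 37 mm deep: at y +38 mm empty, at -38 mm holding the white antenna. Fully home, the antenna's grip shoulder rests on the stand's top, foot 33 mm below it. Over 25 N of the antenna on the stand is too hard.
- free_hole (a point): Centre of the mouth of the stand's empty hole, 42 mm above the table; axes as the stand's.
- spare_antenna: White stub antenna of the same shape, loose in the stand's other hole; leave it alone.
- mug: Blue mug, 80 mm diameter, 90 mm high, loose; leave alone. Origin under its centre.
- remote: Black remote control 170 x 45 x 18 mm, loose; leave alone. Origin under its centre.
- phone: Dark phone 150 x 72 x 9 mm, loose; leave alone. Origin under its centre.
- adapter: Black plug-in power adapter 70 x 50 x 30 mm, loose; leave alone. Origin under its centre.
- screwdriver: Screwdriver lying on the table, loose; leave alone.
- can: Green can, 60 mm diameter, 110 mm high, loose; leave alone. Origin under its centre.
Mind the look-alikes: they are no part of the job. Of the things that look like the stand, take the one that is farthest from the robot's base at the start.

How it is judged:
By the outcome, as a careful person would: the job done as asked, in the order asked, and still so for the second after the job is handed in, with the robot touching nothing.
It also fails if it takes over 72 s, if anything falls off the work surface, if the arm or the gripper's body presses on something with over 40 N, if the wrist force passes 120 N, or if a joint passes its speed limit or range.

## Working session

There is one attempt and no reset: what is moved stays moved. The work goes in short steps, Python scripts to look and compute and a tool call to move; the robot and the scene stay as the last step left them, time stands still between calls to the robot, and variables do not carry over. Pictures are saved under pics/ and viewed, at most 14 in all, crops included, and the job is handed in when it is done.

Besides the shell and the picture viewer there is one more tool, called after "Call:" as a command line: name --pt "numbers of a row" for each row, then --argument value for the rest. step_arm: Moves the arm, as the interface text tells. Its arguments: {"type":"object","properties":{"commands":{"type":"array","items":{"type":"array","items":{"type":"number"}}},"grip":{"type":"number"},"squeeze":{"type":"number"}},"required":["commands"]}

```bash
mkdir -p pics; cat > h.py <<'E'
from bench import *
import numpy as np, cv2
from scipy.spatial.transform import Rotation as R
def save(f,n): cv2.imwrite('pics/'+n+'.png', cv2.cvtColor(f['frame'],cv2.COLOR_RGB2BGR))
def ray(f,u,v,fish=False):
    K=np.array(f['K']);x=(u-K[0,2])/K[0,0];y=(v-K[1,2])/K[1,1]
    if fish:
        r=np.hypot(x,y);d=np.array([np.sin(r)*x/max(r,1e-9),np.sin(r)*y/max(r,1e-9),np.cos(r)])
    else: d=np.array([x,y,1.])
    return np.array(f['origin']),np.array(f['rotation'])@d
def onz(f,u,v,z,fish=False):
    o,d=ray(f,u,v,fish);return o+d*(z-o[2])/d[2]
E
python3 - <<'E'
from h import *
import pickle
a=[grab_frame(n) for n in("top","scene","wrist")]
pickle.dump(a,open('f0.pkl','wb'))
s=observe();print({k:np.round(v,3) for k,v in s.items()})
for f in a: print(np.round(f['K'],1).tolist(),np.round(f['origin'],3),np.round(f['rotation'],3).tolist())
save(a[0],'top0');save(a[1],'scene0');save(a[2],'wrist0')
E
```

```text
{'time': np.float64(0.15), 'qpos': array([-1.346,  0.537, -0.004,  1.539,  0.003,  1.067, -0.071]), 'qvel': array([-0.   , -0.002,  0.   , -0.003,  0.   ,  0.001, -0.   ]), 'effort': array([ 2.0000e-03, -5.7133e+01,  9.9200e-01, -2.5183e+01, -5.6000e-02,
        1.5000e-02,  0.0000e+00]), 'tcp_pos': array([0.186, 0.622, 0.238]), 'tcp_rot': array([ 0.145,  0.989, -0.001, -0.   ]), 'ft_force': array([ 0.449, -0.317, -0.705]), 'ft_torque': array([-0.021, -0.026,  0.007]), 'finger_force': np.float64(0.0), 'finger_gap': np.float64(0.088)}
[[470.1, 0.0, 280.8], [0.0, 470.1, 213.7], [0.0, 0.0, 1.0]] [0.378 0.05  1.478] [0.707, -0.705, 0.05, -0.042]
[[467.8, 0.0, 280.8], [0.0, 467.8, 215.2], [0.0, 0.0, 1.0]] [ 1.179 -0.904  0.822] [0.842, 0.255, -0.141, -0.454]
[[325.2, 0.0, 278.2], [0.0, 325.2, 210.3], [0.0, 0.0, 1.0]] [0.119 0.642 0.383] [0.794, 0.592, 0.081, 0.111]
```

View pics/top0.png

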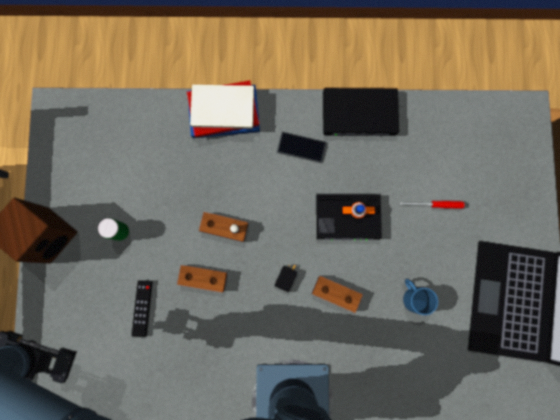

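View pics/scene0.png

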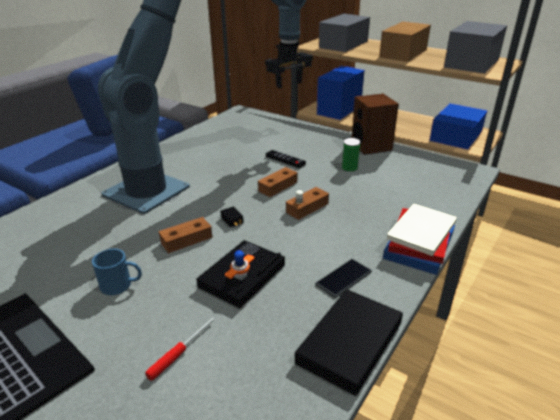

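The top view shows the router coupling near (360,210), with its wings along the image columns. The target stand is near (224,227): its white antenna is at (235,229) and its empty hole near (211,223).

```bash
python3 - <<'E'
from h import *
import pickle
a=pickle.load(open('f0.pkl','rb'));f=a[0]
hsv=cv2.cvtColor(f['frame'],cv2.COLOR_RGB2HSV)
def blob(m,box,z,n):
    mm=np.zeros_like(m);x0,y0,x1,y1=box;mm[y0:y1,x0:x1]=m[y0:y1,x0:x1]
    c=max(cv2.findContours(mm,0,2)[0],key=cv2.contourArea)
    r=cv2.minAreaRect(c);M=cv2.moments(mm,True);cen=(M['m10']/M['m00'],M['m01']/M['m00'])
    b=[onz(f,*p,z)[:2] for p in cv2.boxPoints(r)]
    e=[b[1]-b[0],b[2]-b[1]];l=max(e,key=np.linalg.norm);
    print(n,'px',np.round(cen,1),'rect',np.round(r[0],1),'world',onz(f,*r[0],z).round(4),onz(f,*cen,z).round(4),'size',[np.linalg.norm(x).round(3) for x in e],'ang',np.degrees(np.arctan2(l[1],l[0])).round(1))
blob(cv2.inRange(hsv,(3,170,150),(16,255,255)),(335,195,385,230),.064,'wings')
blob(cv2.inRange(hsv,(100,120,60),(125,255,255)),(345,195,375,225),.105,'ant')
blob(cv2.inRange(f['frame'],(0,0,0),(45,45,45)),(305,185,392,245),.035,'router')
blob(cv2.inRange(hsv,(3,100,90),(18,255,255)),(195,205,255,245),.042,'stand')
blob(cv2.inRange(f['frame'],(150,150,140),(255,255,255)),(225,217,247,240),.078,'white')
cv2.imwrite('pics/crop.png',cv2.resize(cv2.cvtColor(f['frame'][180:260,190:395],4),None,fx=3.9,fy=3.9,interpolation=2))
E
```

```text
Traceback (most recent call last):
  File "h.py", line 12, in onz
    o,d=ray(f,u,v,fish);return o+d*(z-o[2])/d[2]
        ~~~^^^^^^^^^^^^
  File "h.py", line 10, in ray
    return np.array(f['origin']),np.array(f['rotation'])@d
                                 ~~~~~~~~~~~~~~~~~~~~~~~^~
ValueError: matmul: Input operand 1 has a mismatch in its core dimension 0, with gufunc signature (n?,k),(k,m?)->(n?,m?) (size 3 is different from 4)
```

```bash
sed -i "s/np.array(f\['rotation'\])@d/R.from_quat(f['rotation']).apply(d)/" h.py; cat > m.py <<'E'
from h import *
import pickle
a=pickle.load(open('f0.pkl','rb'));f=a[0]
hsv=cv2.cvtColor(f['frame'],cv2.COLOR_RGB2HSV)
def blob(m,box,z,n):
    mm=np.zeros_like(m);x0,y0,x1,y1=box;mm[y0:y1,x0:x1]=m[y0:y1,x0:x1]
    c=max(cv2.findContours(mm,0,2)[0],key=cv2.contourArea)
    r=cv2.minAreaRect(c);M=cv2.moments(mm,True);cen=(M['m10']/M['m00'],M['m01']/M['m00'])
    b=[onz(f,*p,z)[:2] for p in cv2.boxPoints(r)]
    e=[b[1]-b[0],b[2]-b[1]];l=max(e,key=np.linalg.norm);
    print(n,'px',np.round(cen,1),'rect',np.round(r[0],1),'world',onz(f,*r[0],z).round(4),onz(f,*cen,z).round(4),'size',[np.linalg.norm(x).round(3) for x in e],'ang',np.degrees(np.arctan2(l[1],l[0])).round(1))
blob(cv2.inRange(hsv,(3,170,150),(16,255,255)),(335,195,385,230),.064,'wings')
blob(cv2.inRange(hsv,(100,120,60),(125,255,255)),(345,195,375,225),.105,'ant')
blob(cv2.inRange(f['frame'],(0,0,0),(45,45,45)),(305,185,392,245),.035,'router')
blob(cv2.inRange(hsv,(3,100,90),(18,255,255)),(195,205,255,245),.042,'stand')
blob(cv2.inRange(f['frame'],(150,150,140),(255,255,255)),(225,217,247,240),.078,'white')
cv2.imwrite('pics/crop.png',cv2.resize(cv2.cvtColor(f['frame'][180:260,190:395],4),None,fx=3.9,fy=3.9,interpolation=2))
E
python3 m.py
```

```text
wings px [354.8 210.1] rect [348. 211.] world [ 0.5711 -0.1709  0.064 ] [ 0.5739 -0.1916  0.064 ] size [np.float64(0.03), np.float64(0.025)] ang -89.8
ant px [359.6 208.4] rect [359.5 208.5] world [ 0.5731 -0.1987  0.105 ] [ 0.5735 -0.199   0.105 ] size [np.float64(0.021), np.float64(0.021)] ang 178.8
router px [349.2 216.6] rect [349.  216.5] world [ 0.5579 -0.1783  0.035 ] [ 0.5577 -0.1788  0.035 ] size [np.float64(0.134), np.float64(0.2)] ang -89.8
stand px [221.5 226.1] rect [223.1 226.3] world [0.5255 0.21   0.042 ] [0.526  0.2147 0.042 ] size [np.float64(0.063), np.float64(0.141)] ang -103.9
white px [233.3 228.1] rect [233.3 228.3] world [0.5159 0.1755 0.078 ] [0.5163 0.1753 0.078 ] size [np.float64(0.017), np.float64(0.019)] ang -134.7
```

View pics/crop.png

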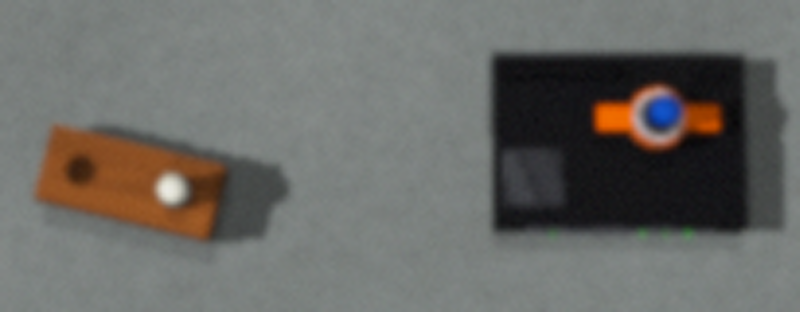

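Call:
step_arm --pt "0 0 0 0 0 -0.1465" --pt "0 0 0 0 0 -0.1465" --pt "-0.04 -0.045 0 0 0 0" --pt "-0.04 -0.045 0 0 0 0" --pt "-0.04 -0.045 0 0 0 0" --pt "-0.04 -0.045 0 0 0 0" --pt "-0.04 -0.045 0 0 0 0" --pt "-0.04 -0.045 0 0 0 0" --pt "-0.04 -0.045 0 0 0 0" --pt "-0.04 -0.045 0 0 0 0" --grip 1.0

```text
time: 1.4
tcp_pos: [0.5081, 0.2618, 0.2387]
tcp_rot: [-0.001, 1.0, 0.0, -0.0]
ft_force: [-0.4, 0.8, 0.3]
finger_gap: 0.088
finger_force: 0.0
```

```bash
python3 -c "
import bench;print([(n,getattr(bench,n)) for n in dir(bench) if not n.startswith('_')])
from h import *;s=observe();print(s['tcp_pos'],R.from_quat(s['tcp_rot']).as_matrix().round(3))"
```

```text
[('IKError', <class 'bench.IKError'>), ('close_job', <function connect.<locals>.done at 0x7f41f5073880>), ('grab_frame', <function make.<locals>.drawn_camera at 0x7f41f5100180>), ('grip_depth', 0.0187), ('observe', <function make.<locals>.<lambda> at 0x7f41f5100680>)]
[0.50814958 0.26180753 0.23870017] [[-1.    -0.002 -0.   ]
 [-0.002  1.     0.   ]
 [ 0.     0.    -1.   ]]
```

```bash
python3 - <<'E'
from h import *
import pickle
f=grab_frame("wrist");pickle.dump(f,open('f1.pkl','wb'));save(f,'w1');print(f['origin'],f['rotation'])
E
```

```text
[0.43843903 0.26132793 0.38396725] [0.6994488  0.7013318  0.09722636 0.09722202]
```

View pics/w1.png

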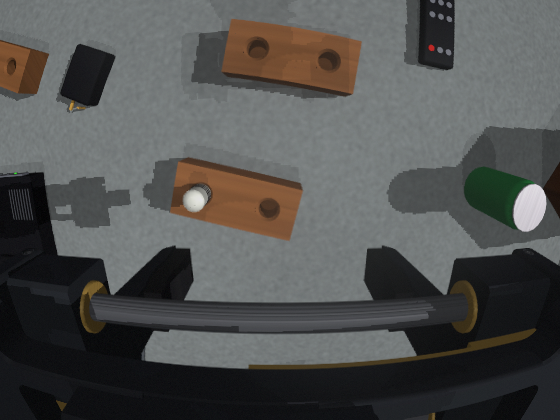

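Call:
step_arm --pt "-0.0065 -0.046 0 0 0 0" --pt "-0.0065 -0.046 0 0 0 0" --pt "-0.0065 -0.046 0 0 0 0" --pt "-0.0065 -0.046 0 0 0 0" --pt "-0.0065 -0.046 0 0 0 0" --pt "-0.0065 -0.046 0 0 0 0" --pt "-0.0065 -0.046 0 0 0 0" --pt "-0.0065 -0.046 0 0 0 0" --pt "-0.0065 -0.046 0 0 0 0" --pt "-0.0065 -0.046 0 0 0 0"

```text
time: 2.7
tcp_pos: [0.5732, -0.1975, 0.2385]
tcp_rot: [-0.001, 1.0, 0.0, -0.0]
ft_force: [1.1, 0.9, 0.4]
finger_gap: 0.0884
finger_force: 0.0
```

```bash
python3 - <<'E'
from h import *
import pickle
f=grab_frame("wrist");pickle.dump(f,open('f2.pkl','wb'));save(f,'w2');print(f['origin'],f['rotation'],observe()['tcp_pos'],observe()['ft_force'])
E
```

```text
[ 0.50353371 -0.1980294   0.38382861] [0.69944731 0.70135727 0.09720539 0.09706982] [ 0.57253674 -0.20569474  0.23882867] [ 0.81446618 -5.63619643  1.06733367]
```

View pics/w2.png

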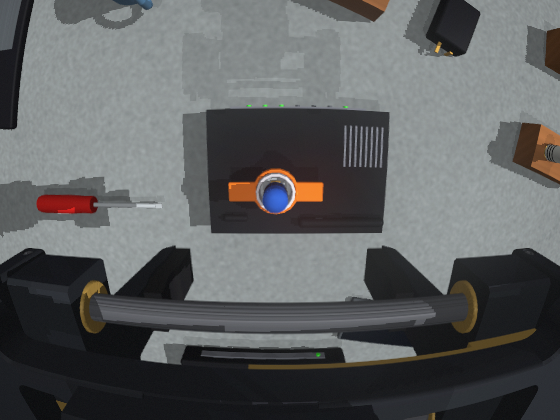

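The stand picture shows the empty hole at about (269,208) and the white antenna at (196,200). The router picture shows the wings spanning (229–323, 183–202) and the antenna tip near (275,195).

```bash
python3 - <<'E'
from h import *
import pickle
def cen(m,box):
    mm=np.zeros_like(m);x0,y0,x1,y1=box;mm[y0:y1,x0:x1]=m[y0:y1,x0:x1]
    return mm
f=pickle.load(open('f2.pkl','rb'));hsv=cv2.cvtColor(f['frame'],cv2.COLOR_RGB2HSV)
o=cen(cv2.inRange(hsv,(3,150,100),(18,255,255)),(220,160,335,225))
ys,xs=np.nonzero(o);
w=np.array([onz(f,x,y,.064,True)[:2] for x,y in zip(xs,ys)])
print('wings y ext',w[:,1].min(),w[:,1].max(),'mid',(w[:,1].min()+w[:,1].max())/2)
for s in(0,1):
    k=(xs<246) if s==0 else (xs>305); print('wing mean',w[k].mean(0),w[k].min(0),w[k].max(0))
b=cen(cv2.inRange(hsv,(100,120,60),(125,255,255)),(255,170,295,220));ys,xs=np.nonzero(b);print('blue',xs.min(),xs.max(),ys.min(),ys.max(),[onz(f,xs.mean(),ys.mean(),z,True).round(4) for z in(.09,.1)], onz(f,xs.mean(),ys.max(),.105,True),onz(f,xs.mean(),ys.min(),.07,True))
r=cen(cv2.inRange(f['frame'],(0,0,0),(52,52,52)),(200,100,400,236))
f=pickle.load(open('f1.pkl','rb'));g=cv2.cvtColor(f['frame'],cv2.COLOR_RGB2GRAY)
hsv=cv2.cvtColor(f['frame'],cv2.COLOR_RGB2HSV)
m=cen(cv2.inRange(hsv,(3,90,60),(18,255,255)),(160,150,310,245))
c=max(cv2.findContours(m,0,2)[0],key=cv2.contourArea)
h=cen((g<50).astype(np.uint8),(253,193,287,224));ys,xs=np.nonzero(h);print('hole px',xs.min(),xs.max(),ys.min(),ys.max(),onz(f,(xs.min()+xs.max())/2,(ys.min()+ys.max())/2,.042,True),onz(f,xs.min(),208,.042,True)-onz(f,xs.max(),208,.042,True))
ap=cv2.approxPolyDP(c,6,True)[:,0];print([(p.tolist(),onz(f,*p,.042,True)[:2].round(4).tolist()) for p in ap])
cv2.imwrite('pics/c2.png',cv2.resize(cv2.cvtColor(f['frame'][145:245,160:310],4),None,fx=5,fy=5,interpolation=2))
E
```

```text
wings y ext -0.24885948442677794 -0.1527465949300507 mid -0.2008030396784143
wing mean [ 0.57421173 -0.23983955] [ 0.56453142 -0.24885948] [ 0.58429071 -0.23127642]
wing mean [ 0.57411473 -0.16168353] [ 0.56432215 -0.17009487] [ 0.58412566 -0.15274659]
blue 263 287 185 211 [array([ 0.5752, -0.2009,  0.09  ]), array([ 0.5728, -0.2008,  0.1   ])] [ 0.5830846  -0.20071685  0.105     ] [ 0.56648548 -0.20106119  0.07      ]
hole px 260 275 204 213 [0.53327973 0.249732   0.042     ] [ 4.22521493e-05 -1.63827764e-02  0.00000000e+00]
[([178, 161], [0.4798, 0.1521]), ([171, 212], [0.5376, 0.1396]), ([289, 239], [0.5688, 0.2736]), ([299, 183], [0.5048, 0.2836])]
```

View pics/c2.png

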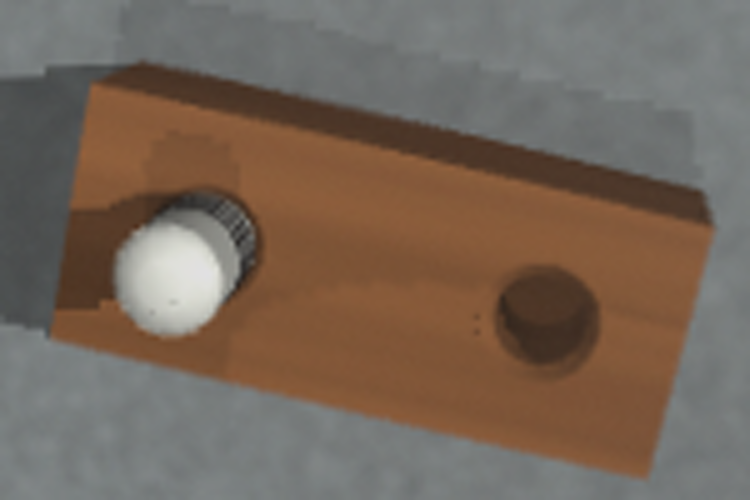

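The crop shows the hole's outer rim centred at crop (548,321). The stand-top corners are at crop (93,84), (50,338), (650,478) and (713,228).

```bash
python3 - <<'E'
from h import *
import pickle
f=pickle.load(open('f1.pkl','rb'))
w=lambda x,y:onz(f,x/5+160-.4,y/5+145-.4,.042,True)[:2]
P=np.array([w(*p) for p in((93,84),(50,338),(650,478),(713,228))]);c=P.mean(0)
d=(P[2]+P[3]-P[0]-P[1]);d/=np.linalg.norm(d)
print(P.round(4),c,np.linalg.norm(P[0]-P[1]),np.linalg.norm(P[2]-P[1]),'hole',c+.038*d,w(548,321))
print(observe()['tcp_pos'],observe()['ft_force'])
E
```

```text
[[0.4802 0.1523]
 [0.5379 0.1379]
 [0.5702 0.2743]
 [0.5127 0.2872]] [0.52526132 0.21293742] 0.0594428557567112 0.1402530810134443 hole [0.53409541 0.2498963 ] [0.53361477 0.25158722]
[ 0.57253674 -0.20569474  0.23882867] [ 0.81446618 -5.63619643  1.06733367]
```

Call:
step_arm --pt "0 0 0 0 0 0" --pt "0 0 0.02 0 0 0" --pt "0 0 0.02 0 0 0" --pt "0 0 0.02 0 0 0" --pt "0 0 0.02 0 0 0" --pt "0 0 0.02 0 0 0" --pt "0 0 0.015 0 0 0" --pt "0 0 0.005 0 0 0" --pt "0 0 0 0 0 0" --pt "0 0 0 0 0 0" --grip 0.7

```text
time: 4.0
tcp_pos: [0.5737, -0.1965, 0.1194]
tcp_rot: [-0.001, 1.0, -0.0, 0.001]
ft_force: [-0.5, -0.9, -0.2]
finger_gap: 0.0617
finger_force: 0.0
```

```bash
python3 - <<'E'
from h import *
s=observe();print(s['tcp_pos'],s['ft_force'],s['finger_gap'],R.from_quat(s['tcp_rot']).as_matrix().round(4))
E
```

```text
[ 0.57369919 -0.19650206  0.11943969] [-0.50251957 -0.87068779 -0.18483628] 0.061653582492744094 [[-1.0e+00 -2.2e-03  1.2e-03]
 [-2.2e-03  1.0e+00 -2.0e-04]
 [-1.2e-03 -2.0e-04 -1.0e+00]]
```

Call:
step_arm --pt "0 -0.0045 0.008 0 0 0" --pt "0 0 0.008 0 0 0" --pt "0 0 0.008 0 0 0" --pt "0 0 0.008 0 0 0" --pt "0 0 0.005 0 0 0" --pt "0 0 0.003 0 0 0" --pt "0 0 0 0 0 0" --pt "0 0 0 0 0 0" --pt "0 0 0 0 0 0" --pt "0 0 0 0 0 0"

```text
time: 5.25
tcp_pos: [0.5733, -0.2009, 0.0789]
tcp_rot: [-0.001, 1.0, -0.0, 0.0]
ft_force: [-0.4, -0.3, -0.1]
finger_gap: 0.062
finger_force: 0.0
```

Call:
step_arm --pt "0 0 0.001 0 0 0" --pt "0 0 0.001 0 0 0" --pt "0 0 0.001 0 0 0" --pt "0 0 0.001 0 0 0" --pt "0 0 0 0 0 0" --pt "0 0 0.001 0 0 0" --pt "0 0 0.001 0 0 0" --pt "0 0 0 0 0 0" --pt "0 0 0 0 0 0" --pt "0 0 0 0 0 0"

```text
time: 6.5
tcp_pos: [0.5733, -0.201, 0.0728]
tcp_rot: [-0.001, 1.0, -0.0, 0.0]
ft_force: [0.6, -0.3, 0.6]
finger_gap: 0.0616
finger_force: 0.0
```

Call:
step_arm --pt "0 0 0.001 0 0 0" --pt "0 0 0.001 0 0 0" --pt "0 0 0.001 0 0 0" --pt "0 0 0.001 0 0 0" --pt "0 0 0 0 0 0" --pt "0 0 0 0 0 0" --pt "0 0 0 0 0 0" --pt "0 0 0 0 0 0" --pt "0 0 0 0 0 0" --pt "0 0 0 0 0 0"

```text
time: 7.75
tcp_pos: [0.5732, -0.2009, 0.0687]
tcp_rot: [-0.001, 1.0, -0.0, -0.0]
ft_force: [-0.1, -0.5, -0.5]
finger_gap: 0.0617
finger_force: 0.0
```

Call:
step_arm --pt "0 0 0.001 0 0 0" --pt "0 0 0.001 0 0 0" --pt "0 0 0.001 0 0 0" --pt "0 0 0.001 0 0 0" --pt "0 0 0 0 0 0" --pt "0 0 0 0 0 0" --pt "0 0 0 0 0 0" --pt "0 0 0 0 0 0" --pt "0 0 0 0 0 0" --pt "0 0 0 0 0 0"

```text
time: 9.0
tcp_pos: [0.5732, -0.2009, 0.0648]
tcp_rot: [-0.001, 1.0, 0.0, 0.0]
ft_force: [-1.4, 0.6, 4.0]
finger_gap: 0.0617
finger_force: 2.2
```

Call:
step_arm --pt "0 0 0.001 0 0 0" --pt "0 0 0.001 0 0 0" --pt "0 0 0.001 0 0 0" --pt "0 0 0 0 0 0" --pt "0 0 0 0 0 0" --pt "0 0 0 0 0 0" --pt "0 0 0 0 0 0" --pt "0 0 0 0 0 0" --pt "0 0 0 0 0 0" --pt "0 0 0 0 0 0"

```text
time: 10.25
tcp_pos: [0.5732, -0.2009, 0.0617]
tcp_rot: [-0.001, 1.0, 0.0, -0.0]
ft_force: [-0.7, 0.5, 4.7]
finger_gap: 0.0621
finger_force: 2.4
```

```bash
python3 - <<'E'
from h import *
f=grab_frame("scene")
cv2.imwrite('pics/s1.png',cv2.resize(cv2.cvtColor(f['frame'][210:310,180:300],4),None,fx=4,fy=4,interpolation=2))
print(observe()['ft_force'],observe()['tcp_pos'])
E
```

```text
[-0.75278015  0.27440645  4.47645524] [ 0.57320015 -0.20092904  0.06172899]
```

Call:
step_arm --pt "0 0 0.0008 0 0 0" --pt "0 0 0.0007 0 0 0" --pt "0 0 0 0 0 0" --pt "0 0 0 0 0 0" --pt "0 0 0 0 0 0" --pt "0 0 0 0 0 0" --pt "0 0 0 0 0 0" --pt "0 0 0 0 0 0" --pt "0 0 0 0 0 0" --pt "0 0 0 0 0 0"

```text
time: 11.55
tcp_pos: [0.5732, -0.2009, 0.0602]
tcp_rot: [-0.001, 1.0, -0.0, 0.0]
ft_force: [-1.4, 0.6, 4.2]
finger_gap: 0.0619
finger_force: 2.2
```

Call:
step_arm --pt "0 0 0.0005 0 0 0" --pt "0 0 0.0005 0 0 0" --pt "0 0 0 0 0 0" --pt "0 0 0 0 0 0" --pt "0 0 0 0 0 0" --pt "0 0 0 0 0 0" --pt "0 0 0 0 0 0" --pt "0 0 0 0 0 0" --pt "0 0 0 0 0 0" --pt "0 0 0 0 0 0"

```text
time: 12.8
tcp_pos: [0.5732, -0.2009, 0.0593]
tcp_rot: [-0.001, 1.0, 0.0, 0.0]
ft_force: [-1.7, 0.8, 5.7]
finger_gap: 0.0618
finger_force: 2.8
```

Call:
step_arm --pt "0 0 0.0005 0 0 0" --pt "0 0 0.0005 0 0 0" --pt "0 0 0 0 0 0" --pt "0 0 0 0 0 0" --pt "0 0 0 0 0 0" --pt "0 0 0 0 0 0" --pt "0 0 0 0 0 0" --pt "0 0 0 0 0 0" --pt "0 0 0 0 0 0" --pt "0 0 0 0 0 0"

```text
time: 14.05
tcp_pos: [0.5732, -0.2009, 0.0583]
tcp_rot: [-0.001, 1.0, 0.0, 0.0]
ft_force: [-2.5, 1.4, 5.9]
finger_gap: 0.0616
finger_force: 2.9
```

```bash
python3 - <<'E'
from h import *
f=grab_frame("scene");g=grab_frame("wrist")
a=cv2.imread('pics/s1.png');b=cv2.resize(cv2.cvtColor(f['frame'][210:310,180:300],4),None,fx=4,fy=4,interpolation=2)
c=cv2.resize(cv2.cvtColor(g['frame'][170:270,220:340],4),(360,300),interpolation=2)
o=np.zeros((400,800,3),np.uint8);o[:,:400]=a[:, 40:440];o[:,400:]=b[:,40:440]
cv2.imwrite('pics/s2.png',o);print(observe()['ft_force'],observe()['tcp_pos'])
E
```

```text
[-2.66477867  0.71656777  5.97700363] [ 0.57322783 -0.2009509   0.05835886]
```

View pics/s2.png

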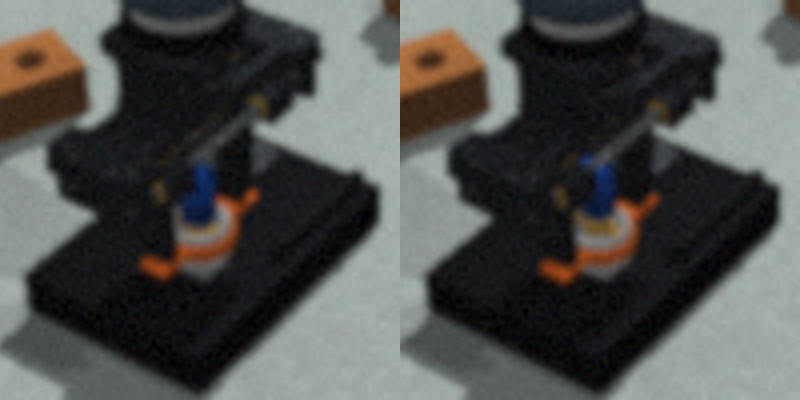

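The antenna sits visibly higher in the right half of the picture, with more brass showing, so it has popped up. I'll lift off the wings next.

Call:
step_arm --pt "0 0 -0.001 0 0 0" --pt "0 0 -0.001 0 0 0" --pt "0 0 -0.002 0 0 0" --pt "0 0 -0.004 0 0 0" --pt "0 0 -0.004 0 0 0" --pt "0 0 -0.004 0 0 0" --pt "0 0 -0.0027 0 0 0" --pt "0 0 0 0 0 0" --pt "0 0 0 0 0 0" --pt "0 0 0 0 0 0"

```text
time: 15.4
tcp_pos: [0.5731, -0.2009, 0.0768]
tcp_rot: [-0.001, 1.0, 0.0, -0.0]
ft_force: [1.3, -0.6, -0.7]
finger_gap: 0.0619
finger_force: 0.0
```

```bash
python3 - <<'E'
from h import *
f=grab_frame("scene")
b=cv2.resize(cv2.cvtColor(f['frame'][210:310,180:300],4),None,fx=5,fy=5,interpolation=2)
cv2.imwrite('pics/s3.png',b);print(observe()['ft_force'],observe()['tcp_pos'])
E
```

```text
[-0.7565896   0.2300312   0.25259166] [ 0.57312015 -0.20091475  0.07680154]
```

View pics/s3.png

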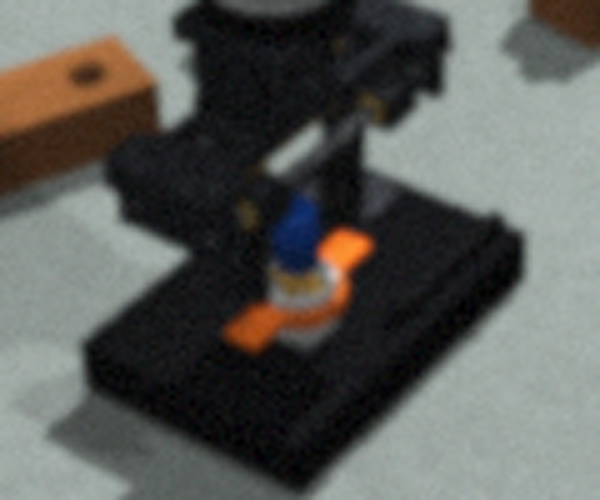

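The collar stays down with the wings free, so the antenna is released. I'll grip it now.

Call:
step_arm --pt "0 0 0 0 0 0" --pt "0 0 0 0 0 0" --pt "0 0 0 0 0 0" --pt "0 0 0 0 0 0" --pt "0 0 0 0 0 0" --pt "0 0 0 0 0 0" --pt "0 0 0 0 0 0" --pt "0 0 0 0 0 0" --pt "0 0 0 0 0 0" --pt "0 0 0 0 0 0" --grip 0.1 --squeeze 30

```text
time: 16.7
tcp_pos: [0.5732, -0.2009, 0.077]
tcp_rot: [-0.001, 1.0, 0.0, 0.0]
ft_force: [-0.4, 0.4, 1.0]
finger_gap: 0.022
finger_force: 30.0
```

Call:
step_arm --pt "0 0 -0.001 0 0 0" --pt "0 0 -0.001 0 0 0" --pt "0 0 -0.001 0 0 0" --pt "0 0 -0.001 0 0 0" --pt "0 0 -0.001 0 0 0" --pt "0 0 -0.001 0 0 0" --pt "0 0 -0.001 0 0 0" --pt "0 0 -0.001 0 0 0" --pt "0 0 0 0 0 0" --pt "0 0 0 0 0 0"

```text
time: 17.95
tcp_pos: [0.5733, -0.201, 0.0851]
tcp_rot: [-0.001, 1.0, -0.0, 0.0]
ft_force: [-0.2, 0.4, -2.2]
finger_gap: 0.0221
finger_force: 30.0
```

Call:
step_arm --pt "0 0 -0.002 0 0 0" --pt "0 0 -0.002 0 0 0" --pt "0 0 -0.002 0 0 0" --pt "0 0 -0.002 0 0 0" --pt "0 0 -0.002 0 0 0" --pt "0 0 -0.002 0 0 0" --pt "0 0 -0.002 0 0 0" --pt "0 0 -0.002 0 0 0" --pt "0 0 -0.002 0 0 0" --pt "0 0 -0.002 0 0 0"

```text
time: 19.2
tcp_pos: [0.5733, -0.201, 0.1051]
tcp_rot: [-0.001, 1.0, -0.0, 0.0]
ft_force: [0.2, -0.0, -0.8]
finger_gap: 0.0224
finger_force: 30.0
```

Call:
step_arm --pt "0 0 -0.002 0 0 0" --pt "0 0 -0.002 0 0 0" --pt "0 0 -0.004 0 0 0" --pt "0 0 -0.006 0 0 0" --pt "0 0 -0.01 0 0 0" --pt "0 0 -0.014 0 0 0" --pt "0 0 -0.014 0 0 0" --pt "0 0 -0.008 0 0 0" --pt "0 0 0 0 0 0" --pt "0 0 0 0 0 0"

```text
time: 20.45
tcp_pos: [0.5729, -0.2008, 0.1646]
tcp_rot: [-0.001, 1.0, 0.0, -0.0]
ft_force: [-0.5, -0.0, -0.8]
finger_gap: 0.0221
finger_force: 30.0
```

```bash
python3 - <<'E'
from h import *
f=grab_frame("scene")
b=cv2.resize(cv2.cvtColor(f['frame'][180:310,180:300],4),None,fx=4,fy=4,interpolation=2)
cv2.imwrite('pics/s4.png',b);print(observe()['ft_force'],observe()['tcp_pos'])
E
```

```text
[-0.30333309 -0.26279471 -0.48082939] [ 0.57281828 -0.20074523  0.16441099]
```

View pics/s4.png

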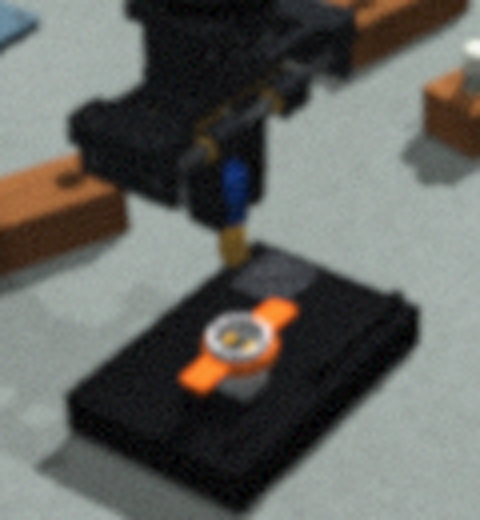

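The antenna is out, with its brass plug visible below the fingers, and the collar is back up. Next I'll carry it to the stand.

Call:
step_arm --pt "0.0038 0.02 0 0 0 0" --pt "0.0038 0.04 0 0 0 0" --pt "0.0038 0.05 0 0 0 0" --pt "0.0038 0.055 0 0 0 0" --pt "0.0038 0.055 0 0 0 0" --pt "0.0038 0.055 0 0 0 0" --pt "0.0038 0.055 0 0 0 0" --pt "0.0038 0.05 0 0 0 0" --pt "0.0038 0.04 0 0 0 0" --pt "0.0038 0.0308 0 0 0 0"

```text
time: 21.75
tcp_pos: [0.5321, 0.2532, 0.1646]
tcp_rot: [-0.003, 1.0, 0.0, -0.001]
ft_force: [-0.0, -0.8, -0.5]
finger_gap: 0.0219
finger_force: 30.0
```

Call:
step_arm --pt "0 0 0 0 0 0" --pt "0 0 0 0 0 0" --pt "0 0 0 0 0 0" --pt "0 0 0.01 0 0 0" --pt "0 0 0.015 0 0 0" --pt "0 0 0.015 0 0 0" --pt "0 0 0.01 0 0 0" --pt "0 0 0 0 0 0" --pt "0 0 0 0 0 0" --pt "0 0 0 0 0 0"

```text
time: 23.0
tcp_pos: [0.5346, 0.2499, 0.1155]
tcp_rot: [-0.001, 1.0, 0.0, 0.0]
ft_force: [0.5, 0.0, -0.2]
finger_gap: 0.0221
finger_force: 30.0
```

```bash
python3 - <<'E'
from h import *
import pickle
w=grab_frame("wrist");f=grab_frame("scene");pickle.dump((w,f),open('f5.pkl','wb'))
o=np.zeros((480,800,3),np.uint8)
o[:,:400]=cv2.resize(cv2.cvtColor(f['frame'][150:246,260:340],4),(400,480),interpolation=2)
o[:,400:]=cv2.resize(cv2.cvtColor(w['frame'][160:304,218:338],4),(400,480),interpolation=2)
cv2.imwrite('pics/s5.png',o);s=observe();print(s['ft_force'],s['tcp_pos'],R.from_quat(s['tcp_rot']).as_matrix().round(4))
K=np.array(w['K'])
def pw(f,p,fish):
    c=R.from_quat(f['rotation']).inv().apply(np.array(p)-f['origin']);K=np.array(f['K'])
    if fish:
        r=np.hypot(*c[:2]);t=np.arctan2(r,c[2]);q=c[:2]/r*t
    else:q=c[:2]/c[2]
    return K[0,0]*q+K[:2,2]
t=s['tcp_pos']
print('hole px scene',(pw(f,[.534,.2505,.042],0)-[260,150])*5,'foot scene',(pw(f,t-[0,0,.036],0)-[260,150])*5,'under',(pw(f,[t[0],t[1],.042],0)-[260,150])*5)
E
```

```text
[-0.80650664 -0.31361187 -0.57568682] [0.534473   0.24994339 0.11539398] [[-1.0e+00 -2.2e-03  8.0e-04]
 [-2.2e-03  1.0e+00  4.0e-04]
 [-8.0e-04  4.0e-04 -1.0e+00]]
hole px scene [277.18957039 215.41381109] foot scene [279.43896008 166.01762637] under [277.38383803 215.97895134]
```

View pics/s5.png

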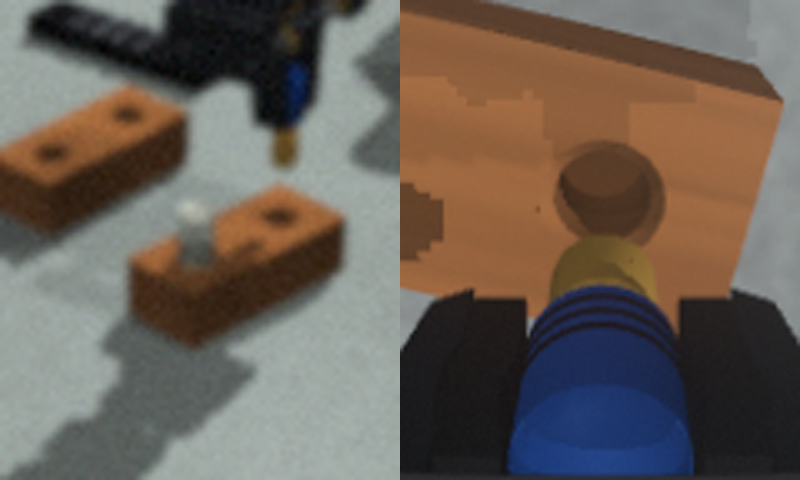

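The antenna hangs upright over the hole. The hole rim is centred near crop (609,197) and the plug edges are at crop 551–656 in x.

```bash
python3 - <<'E'
from h import *
import pickle
w,f=pickle.load(open('f5.pkl','rb'))
p=lambda x,y,z:onz(w,218+(x-400)/3.333-.35,160+y/3.333-.35,z,True).round(4)
print('hole',p(609.5,197,.042),'L/R',p(554,197,.042),p(665,197,.042),'top',p(609,141,.042))
print('plug y L/R',p(551,275,.09),p(656,275,.09), 'foot front',p(604,235,.0795),w['origin'])
E
```

```text
hole [0.5331 0.2512 0.042 ] L/R [0.5331 0.2395 0.042 ] [0.5331 0.263  0.042 ] top [0.5209 0.2511 0.042 ]
plug y L/R [0.532 0.241 0.09 ] [0.5319 0.2588 0.09  ] foot front [0.5284 0.25   0.0795] [0.46474653 0.24943949 0.26067423]
```

Call:
step_arm --pt "0.0025 0.0012 0 0 0 0" --pt "0 0 0.008 0 0 0" --pt "0 0 0.008 0 0 0" --pt "0 0 0.008 0 0 0" --pt "0 0 0.006 0 0 0" --pt "0 0 0.003 0 0 0" --pt "0 0 0.001 0 0 0" --pt "0 0 0 0 0 0" --pt "0 0 0 0 0 0" --pt "0 0 0 0 0 0"

```text
time: 24.35
tcp_pos: [0.5318, 0.251, 0.0811]
tcp_rot: [-0.001, 1.0, 0.0, 0.0]
ft_force: [0.0, 0.3, -1.9]
finger_gap: 0.0218
finger_force: 30.0
```

```bash
python3 - <<'E'
from h import *
import pickle
w=grab_frame("wrist");f=grab_frame("scene");pickle.dump((w,f),open('f6.pkl','wb'))
o=np.zeros((480,800,3),np.uint8)
o[:,:400]=cv2.resize(cv2.cvtColor(f['frame'][150:246,260:340],4),(400,480),interpolation=2)
o[:,400:]=cv2.resize(cv2.cvtColor(w['frame'][190:286,238:318],4),(400,480),interpolation=2)
cv2.imwrite('pics/s6.png',o);s=observe();print(s['ft_force'],s['tcp_pos'])
E
```

```text
[-0.84151044  0.38519616  0.06513242] [0.53174225 0.25100785 0.0810253 ]
```

View pics/s6.png

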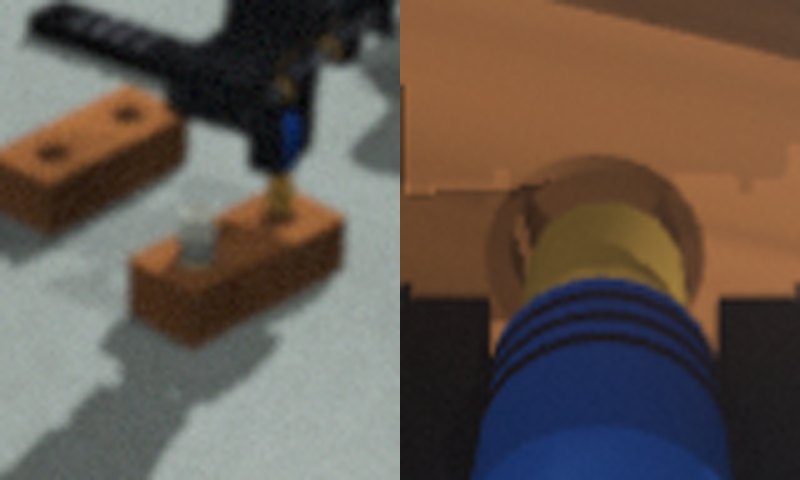

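The hole rim spans crop x 487–703 (centre 595) and the plug spans 525–685 (centre 605). The plug is about 1.2 mm too far in +y and about 1.5 mm too far in +x, so I'll correct that and lower slowly.

Call:
step_arm --pt "0.0014 -0.0012 0 0 0 0" --pt "0 0 0 0 0 0" --pt "0 0 0.001 0 0 0" --pt "0 0 0.001 0 0 0" --pt "0 0 0.001 0 0 0" --pt "0 0 0.001 0 0 0" --pt "0 0 0.001 0 0 0" --pt "0 0 0.001 0 0 0" --pt "0 0 0 0 0 0" --pt "0 0 0 0 0 0"

```text
time: 25.7
tcp_pos: [0.5304, 0.2498, 0.075]
tcp_rot: [-0.001, 1.0, 0.0, 0.0]
ft_force: [0.1, -0.4, -0.8]
finger_gap: 0.0217
finger_force: 30.0
```

Call:
step_arm --pt "0 0 0.001 0 0 0" --pt "0 0 0.001 0 0 0" --pt "0 0 0.001 0 0 0" --pt "0 0 0 0 0 0" --pt "0 0 0 0 0 0" --pt "0 0 0 0 0 0" --pt "0 0 0 0 0 0" --pt "0 0 0 0 0 0" --pt "0 0 0 0 0 0" --pt "0 0 0 0 0 0"

```text
time: 26.95
tcp_pos: [0.5305, 0.2498, 0.072]
tcp_rot: [-0.001, 1.0, 0.0, 0.0]
ft_force: [3.2, -0.0, -0.0]
finger_gap: 0.022
finger_force: 30.0
```

Call:
step_arm --pt "-0.0006 0 0 0 0 0" --pt "0 0 0 0 0 0" --pt "0 0 0.001 0 0 0" --pt "0 0 0.001 0 0 0" --pt "0 0 0.001 0 0 0" --pt "0 0 0.001 0 0 0" --pt "0 0 0 0 0 0" --pt "0 0 0 0 0 0" --pt "0 0 0 0 0 0" --pt "0 0 0 0 0 0"

```text
time: 28.2
tcp_pos: [0.5308, 0.2498, 0.0678]
tcp_rot: [-0.001, 1.0, -0.0, -0.0]
ft_force: [2.7, 0.3, -0.8]
finger_gap: 0.0222
finger_force: 30.0
```

Call:
step_arm --pt "-0.0005 0 0 0 0 0" --pt "0 0 0 0 0 0" --pt "0 0 0.0015 0 0 0" --pt "0 0 0.0015 0 0 0" --pt "0 0 0.0015 0 0 0" --pt "0 0 0.0015 0 0 0" --pt "0 0 0.0015 0 0 0" --pt "0 0 0.0015 0 0 0" --pt "0 0 0 0 0 0" --pt "0 0 0 0 0 0"

```text
time: 29.45
tcp_pos: [0.5313, 0.2497, 0.0588]
tcp_rot: [-0.001, 1.0, -0.0, -0.0]
ft_force: [0.9, 0.7, -1.6]
finger_gap: 0.0221
finger_force: 30.0
```

Call:
step_arm --pt "0 0 0.0015 0 0 0" --pt "0 0 0.0015 0 0 0" --pt "0 0 0.0015 0 0 0" --pt "0 0 0.0015 0 0 0" --pt "0 0 0.001 0 0 0" --pt "0 0 0.001 0 0 0" --pt "0 0 0 0 0 0" --pt "0 0 0 0 0 0" --pt "0 0 0 0 0 0" --pt "0 0 0 0 0 0"

```text
time: 30.7
tcp_pos: [0.5313, 0.2498, 0.0509]
tcp_rot: [-0.001, 1.0, -0.0, -0.0]
ft_force: [2.3, 0.8, -1.2]
finger_gap: 0.0222
finger_force: 30.0
```

Call:
step_arm --pt "-0.0003 0 0.001 0 0 0" --pt "0 0 0.001 0 0 0" --pt "0 0 0.001 0 0 0" --pt "0 0 0.0005 0 0 0" --pt "0 0 0.0005 0 0 0" --pt "0 0 0 0 0 0" --pt "0 0 0 0 0 0" --pt "0 0 0 0 0 0" --pt "0 0 0 0 0 0" --pt "0 0 0 0 0 0"

```text
time: 31.95
tcp_pos: [0.5317, 0.2498, 0.0469]
tcp_rot: [-0.001, 1.0, -0.0, 0.0]
ft_force: [-0.2, 0.2, -0.9]
finger_gap: 0.0221
finger_force: 30.0
```

Call:
step_arm --pt "0 0 0.0005 0 0 0" --pt "0 0 0.0005 0 0 0" --pt "0 0 0.0005 0 0 0" --pt "0 0 0 0 0 0" --pt "0 0 0 0 0 0" --pt "0 0 0 0 0 0" --pt "0 0 0 0 0 0" --pt "0 0 0 0 0 0" --pt "0 0 0 0 0 0" --pt "0 0 0 0 0 0"

```text
time: 33.2
tcp_pos: [0.5317, 0.2498, 0.0454]
tcp_rot: [-0.001, 1.0, -0.0, 0.0]
ft_force: [0.8, 0.7, -1.5]
finger_gap: 0.0222
finger_force: 30.0
```

Call:
step_arm --pt "0 0 0.0005 0 0 0" --pt "0 0 0 0 0 0" --pt "0 0 0.0003 0 0 0" --pt "0 0 0 0 0 0" --pt "0 0 0 0 0 0" --pt "0 0 0 0 0 0" --pt "0 0 0 0 0 0" --pt "0 0 0 0 0 0" --pt "0 0 0 0 0 0" --pt "0 0 0 0 0 0" --squeeze 5

```text
time: 34.45
tcp_pos: [0.5317, 0.2498, 0.0446]
tcp_rot: [-0.001, 1.0, 0.0, 0.0]
ft_force: [-0.2, 0.3, -0.5]
finger_gap: 0.023
finger_force: 5.0
```

Call:
step_arm --pt "0 0 0 0 0 0" --pt "0 0 0 0 0 0" --pt "0 0 0 0 0 0" --pt "0 0 0 0 0 0" --pt "0 0 0 0 0 0" --pt "0 0 0 0 0 0" --pt "0 0 0 0 0 0" --pt "0 0 0 0 0 0" --pt "0 0 0 0 0 0" --pt "0 0 0 0 0 0" --grip 0.5

```text
time: 35.7
tcp_pos: [0.5317, 0.2498, 0.0446]
tcp_rot: [-0.001, 1.0, -0.0, -0.0]
ft_force: [0.0, 0.7, -0.1]
finger_gap: 0.0443
finger_force: 0.0
```

Call:
step_arm --pt "0 0 -0.005 0 0 0" --pt "0 0 -0.01 0 0 0" --pt "0 0 -0.015 0 0 0" --pt "0 0 -0.015 0 0 0" --pt "0 0 -0.02 0 0 0" --pt "0 0 -0.03 0 0 0" --pt "0 0 -0.03 0 0 0" --pt "0 0 -0.02 0 0 0" --pt "0 0 0 0 0 0" --pt "0 0 0 0 0 0"

```text
time: 36.95
tcp_pos: [0.5313, 0.2496, 0.1892]
tcp_rot: [-0.001, 1.0, -0.0, -0.0]
ft_force: [0.1, -1.0, -0.2]
finger_gap: 0.044
finger_force: 0.0
```

```bash
python3 - <<'E'
from h import *
w=grab_frame("wrist");f=grab_frame("scene")
o=np.zeros((480,800,3),np.uint8)
o[:,:400]=cv2.resize(cv2.cvtColor(f['frame'][162:258,260:340],4),(400,480),interpolation=2)
o[:,400:]=cv2.resize(cv2.cvtColor(w['frame'][130:274,180:300],4),(400,480),interpolation=2)
cv2.imwrite('pics/s7.png',o);s=observe();print(s['ft_force'],s['tcp_pos'],s['time'])
E
```

```text
[-0.23617194  1.03318764  0.07877884] [0.53103111 0.2494784  0.18868   ] 37.05
```

View pics/s7.png

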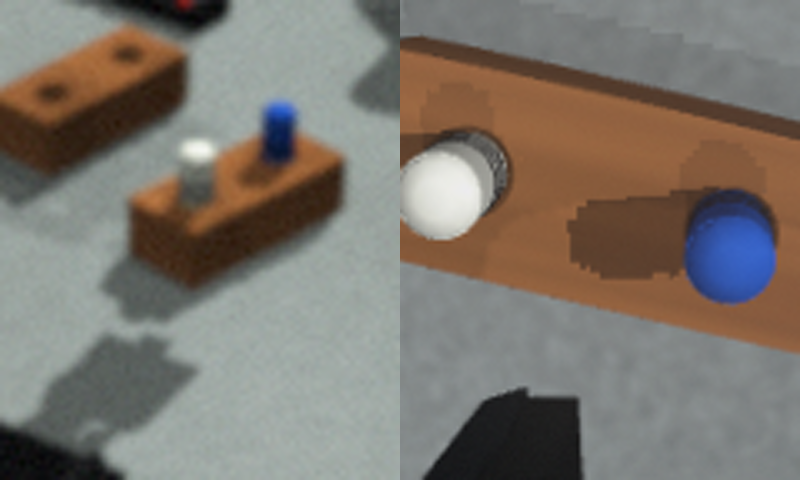

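The blue antenna stands upright at crop (280,130), at the same height as the white one and seated on the stand top. I'm handing the job in.

```bash
python3 -c "
from bench import *
print(close_job())"
```

```text
the job is handed in; nothing more can be done
None
```

The blue antenna was released and drawn out, and the collar sprang back up; the antenna now stands upright in the stand's empty hole beside the white one (fully home as far as the last picture shows), and the job was handed in at about 37 s with the gripper clear.

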